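# Take the flat battery out of a bench scale

### The job

The bench scale's battery is flat: squeeze the orange snap tab just firmly enough to free its hook, swing that side of the grey battery cover up so the tongues opposite unhook, and lift it off without forcing anything. Set the cover right way up on the green mat. Then draw the flat battery straight up out of the scale and stand it upright in the blue tray, leaving the charged battery (green stripe) and the bottle where they stand.

Things in the scene. Friction and masses are not known exactly. Their poses are not given: they have to be found in the camera images.
- scale: Dark bench scale, its pan taken off, fixed on the bench. Origin: centre of the underside of its main box, on the bench; x from the display front to the back (box x -115 to 115, sloping display front to x -205), y left (320 wide), z up. Flat deck 85 above the bench, 3 thick; the battery bay under the cover opens in it. Sizes in mm. Do not press on the scale with more than 20 N
- bay (a point): Where the cover's origin sits when the cover is seated: in the battery bay's opening (x -56 to 56, y -26 to 24 about this point), level with the deck top, at x 0, y 80, z 85 of the scale. The deck is flat and free for 35 to the -y side of the cover and 45 to the +y side of its tab
- carrier (a point): Top of the middle of the scale's H-shaped aluminium pan carrier, 22 above the deck: a bar along x at y = 0 (26 wide, 176 long) and two bars along y at x = -80 and 80 (18 wide, 268 long), with four rubber studs at y = -122 and 122 that rise 35 above the deck
- cover: Light-grey box-shaped battery cover, 116 (x) by 56 (y -30 to 26) by 30 high, 70 g, seated on the deck, axes as the scale's. Origin: in its rim plane (z 0), at deck height when seated. Plain upright wall at y = -30, snap tab in the middle of the +y wall. Set on a flat surface it stands level on tongues and hook, its origin 7 above the surface
- pivot (a point): Lower edge of the cover's -y wall (y -30, z 0 of the cover), on the deck. The cover comes off by swinging its +y side up about this edge by 12 to 16 degrees with the tab squeezed, then drawing it 3 to 4 towards its +y, then up. It breaks if cover and scale bear on one another with more than 25 N
- tongues (a point): Middle between the cover's two rigid tongues (at x -35 and 35 of the cover; this point y -29, z -5.5). They go down through the opening with 0.5 of sideways play and reach 3 under the deck edge to the -y side, with 1 of height to spare, so the cover cannot go straight up
- tab: Orange flexible snap tab, axes and unpressed origin as the cover's; pressed, it slides to the cover's -y: 2 N preload, then 2 N per mm, at most 6.8. Its hook sits 1.8 to 5 under a catch plate, unseen and different each time: it frees at 5 to 13 N; 1.3 on it meets a stop rib. It cracks if a finger presses it over 20 N, or if it bears on the scale over 15 N (pulled while hooked, jammed on the rib)
- tab_pad (a point): Middle of the face of the tab's thumb pad, at y 32, z 15 of the cover; the face looks to +y, is 30 long (x) and reaches from z 4 to 26. It stands 6 proud of the cover's wall; pad face to the plain wall opposite (y -30) measures 62 across when not squeezed
- battery: Flat battery: dark block, grey stripe, 97 (x) by 24 (y) by 52 high, 0.24 to 0.39 kg, two terminals 5 high on top. Origin: centre of its underside, z up, axes as the scale's. It stands loose in a well under the cover at x 0, y 75 of the scale, with 1 of play all round over its lower 20; its underside is 32 below the deck, its upper 20 above it
- mat: Green ribbed rubber mat, 180 (x) by 150 (y) by 3 thick, fixed on the bench. Origin: centre of its underside; z up
- tray: Blue open tray, 160 (x) by 115 (y) by 32 high, walls and floor 4 thick, fixed on the bench. Origin: centre of its underside; z up
- fresh_battery: Charged battery with a green stripe, as large as the flat one, standing behind the scale to the right; leave it alone. Origin: centre of its underside
- bottle: White round bottle with a red cap, 64 across, 170 high, behind the scale to the left; leave it alone. Origin: centre of its underside
There are look-alikes about, which are no part of the job. Of the things shaped like the mat, the green one is meant.

How it is judged:
On the way, in this order (a step that is already met when the one before it is completed fails the run):
1. the cover is off: lifted at least 20 mm above its seat (z of cover in the frame of scale above 0.105 m), for 0.2 s.
2. the cover is set down right way up on the green mat and let go (x of cover in the frame of mat between -0.08 and 0.08 m and y of cover in the frame of mat between -0.065 and 0.065 m and z of cover in the frame of mat below 0.016 m and angle between cover's own z axis and vertical below 0.15 rad and contact force between the fingers and cover below 0.1 N and linear speed of cover below 0.02 m/s), for 0.2 s.
3. the flat battery is drawn clear of the scale (z of battery in the frame of scale above 0.095 m), for 0.1 s.
At the end, for the whole second after the job is handed in: The cover rests right way up on the green mat (its middle on the mat, level within 0.15 rad), the flat battery stands upright on the floor of the blue tray (within 0.12 rad), both at rest and let go (x of cover in the frame of mat between -0.08 and 0.08 m and y of cover in the frame of mat between -0.065 and 0.065 m and z of cover in the frame of mat below 0.016 m and angle between cover's own z axis and vertical below 0.15 rad and linear speed of each of cover, battery below 0.02 m/s and x of battery in the frame of tray between -0.076 and 0.076 m and y of battery in the frame of tray between -0.0535 and 0.0535 m and z of battery in the frame of tray below 0.009 m and angle between battery's own z axis and vertical below 0.12 rad); the robot touches nothing.
It fails at once if a finger presses the tab with more than 20 N (it cracks) (contact force between the fingers and tab above 20 N).
It fails at once if the tab or its hook bears on the scale with more than 15 N (pulled while hooked, or jammed) (contact force between tab and scale above 15 N).
It fails at once if the cover bears on the scale with more than 25 N (its tongues snap), or a finger presses on the scale with more than 20 N (contact force between cover and scale above 25 N or contact force between the fingers and scale above 20 N).
It fails at once if the cover or the battery is dropped or thrown (faster than 0.7 m/s out of the fingers) ((contact force between the fingers and cover below 0.05 N and linear speed of cover above 0.7 m/s) or (contact force between the fingers and battery below 0.05 N and linear speed of battery above 0.7 m/s)).
It fails at once if the charged battery or the bottle is moved by more than 20 mm (distance of any of fresh_battery, bottle from where it was at the start of the episode above 0.02 m).
It also fails if it takes over 72 s, if anything falls off the work surface, if the arm or the gripper's body presses on something with over 40 N, if the wrist force passes 120 N, or if a joint passes its speed limit or range.

### The arm

A 6-joint arm with a two-finger parallel gripper is mounted at the origin on the work surface. World frame = base frame: x ahead of the robot, y to its left, z up, the work surface at z = 0. Lengths are in m, angles in rad, forces in N, time in s.
With the tool pointing down it reaches from about 0.4 to 0.825 m from the base axis. Payload 7 kg.
Tool frame: the origin (TCP) lies on the centre line of the jaws, within the pads' length; the fingertips stand 22 mm ahead of it and the grasp point (between the pads) lies 3 mm ahead of it; z points along the fingers, y is the line along which they close (so a half turn about z gives the same grasp; the last joint's range is limited). The gripper opens to 88 mm and grips with 3 to 60 N. Pads are 19 mm wide; open, the fingers measure 130 mm over their backs; the gripper's body (78 mm by 193 mm) begins 47 mm behind the grasp point.
Start: joints at [-0.967, 0.359, 0.012, 0, -1.224, -0.288], TCP at [0.21, -0.642, 0.249] pointing down, gripper open.
Joint ranges: [-3.07, 3.07], [-1.43, 2.12], [-1.02, 1.25], [-3.03, 1.67], [-3.05, -0], [-3.03, 3.03]. Speed limits (rad/s): [2.39, 2.39, 3.01, 3.14, 3.14, 3.14].

### API

Orientations are given as [roll, pitch, yaw] about the fixed x, y, z axes, in that order (R = Rz(yaw) Ry(pitch) Rx(roll)).
In Python, from station import monitor, viewer, order gives the robot as it stands. The module is installed in compiled form; this text tells all that it offers.
- The arm moves only by the tool servo_tool, never from a script. Its argument "targets" is a list of rows, each an object with "angular": the turn, a rotation vector about the tool's x, y, z in degrees, a list of three; "xyz": the shift along the tool's x, y, z in cm, a list of three; "claw": the finger opening in cm, from 0 to 8.76. A call has 1 to 20 rows; each row shifts and turns the commanded pose from where the row before left it, along the tool's axes as they then stand; what a row does not reach is not made up. A row lasts 1/10 s, in which the tool goes at most 50 mm and 8.59 degrees, less where a joint would pass 70% of its speed; a pose out of reach is approached as far as the arm can. A call is refused whole if a number of a shift passes 5 or a number of a turn 8.59, either way. A call with a gripper value outside its range is refused whole. The fingers move at their own pace and stop on an object; "force" is the grip in N (left out, the last holds). Time passes only in rows, so rows that do not move let the fingers close. It gives the time, the measured TCP pose, the force, the opening and the grip force at its end, in the units of the state.
- monitor.get_state(): the state, without advancing time (a new reading comes with each control period).
- viewer.grab_frame(name): name is "scene" or "top" or "wrist"; returns a dict with "color" (400x640x3 uint8, blue, green, red), "fovy" (degrees; the focal length in pixels is half the picture's height over the tangent of half this angle, whatever the lens; pixels are square), "cx", "cy" (the principal point, pixels), "k1" (the pictures are not rectified: a ray, as slopes to the right and down, at radius r is drawn at 1 + k1 r^2 times it, then the intrinsics apply), "R" (3x3) and "t" (3): a world point X has camera coordinates R X + t. Camera axes: x right, y down, z forward; pixel columns grow to the right and rows downward; lengths in m; the calibration is good to about 2 mm. A picture is of the moment at which its call begins. There is no depth.
- order.job_done(): hands the job in; it is judged then, once.
The state is a dict: "t": time; "q": joint angles; "qd": joint speeds; "joint_efforts": joint torques, N m; "eef_pos": TCP position; "ee_rot": TCP orientation; "force": force on the tool from outside, world axes, zero at the start; "moment": the same for the moment, N m; "width": finger opening in m; "gripper_force": force on a finger pad.
Only numpy, scipy, OpenCV 4.12 (cv2) and the standard library are available. Lean on these libraries where they do the work, as an engineer would, in place of code of your own. Each camera call takes 0.05 s, during which the arm holds its last target. There are 200 camera calls.

## Working session

There is one attempt and no reset: what is moved stays moved. The work goes in short steps, Python scripts to look and compute and a tool call to move; the robot and the scene stay as the last step left them, time stands still between calls to the robot, and variables do not carry over. Pictures are saved under pics/ and viewed, at most 10 in all, crops included, and the job is handed in when it is done.

Besides the shell and the picture viewer there is one more tool, called as name(argument=value, ...), one argument or row to a line, values as JSON. servo_tool: Moves the arm, as the interface text tells. Its arguments: {"type":"object","properties":{"targets":{"type":"array"},"force":{"type":"number"}},"required":["targets"]}

```bash
mkdir -p pics
cat > h.py <<'E'
import numpy as np,cv2
from station import monitor,viewer,order
def grab(n):
    f=viewer.grab_frame(n); return f
def ray(f,u,v):
    F=200/np.tan(np.radians(f['fovy'])/2)
    K=np.array([[F,0,f['cx']],[0,F,f['cy']],[0,0,1.]])
    p=cv2.undistortPoints(np.array([[[u,v]]],float),K,np.array([f['k1'],0,0,0,0.]))[0,0]
    # note: distortion model x_d = x(1+k1 r^2), r undistorted
    R=np.array(f['R']);t=np.array(f['t'])
    return -R.T@t, R.T@np.array([p[0],p[1],1.])
def plane(f,u,v,z):
    o,d=ray(f,u,v); return o+d*(z-o[2])/d[2]
def proj(f,X):
    F=200/np.tan(np.radians(f['fovy'])/2)
    K=np.array([[F,0,f['cx']],[0,F,f['cy']],[0,0,1.]])
    c=np.array(f['R'])@np.array(X)+np.array(f['t']); 
    x=c[:2]/c[2]; r2=x@x; x=x*(1+f['k1']*r2); return F*x+[f['cx'],f['cy']]
E
python3 - <<'E'
from h import *
import pickle
fs={n:grab(n) for n in("scene","top","wrist")}
pickle.dump(fs,open('f0.pkl','wb'))
for n in("scene","top"):
    cv2.imwrite(f'pics/{n}0.png',fs[n]['color'])
for n,f in fs.items(): print(n,f['fovy'],f['cx'],f['cy'],f['k1'],(-np.array(f['R']).T@f['t']).round(3))
print(monitor.get_state())
E
```

```text
scene 52.10904525208428 325.5678305986219 205.6127100285528 -0.0629742292537917 [1.166 0.507 0.867]
top 43.854632546780074 315.31565821271425 201.54798035320135 -0.07392196519278611 [ 0.359 -0.023  1.663]
wrist 64.1706799822677 321.0209215163823 197.80290623029256 0.0035359856008864983 [ 0.142 -0.663  0.384]
{'t': 0.15, 'q': array([-9.66895467e-01,  3.59203773e-01,  1.12670225e-02, -2.36375712e-04,
       -1.22409146e+00, -2.88131094e-01]), 'qd': array([-3.93474052e-04, -1.56365045e-03,  2.53010019e-03,  2.61033483e-03,
       -1.83396936e-04, -9.39011625e-05]), 'joint_efforts': array([-4.52701242e-04, -5.83273566e+01,  2.93286967e+01,  7.00116992e+00,
        8.73975892e-03, -1.11943264e-04]), 'eef_pos': array([ 0.20950592, -0.6413064 ,  0.2478522 ]), 'ee_rot': array([ 3.14034840e+00, -1.37004365e-04, -2.82590326e+00]), 'force': array([-0.96795497,  0.08584426,  0.47507067]), 'moment': array([0.02541902, 0.08759624, 0.0612903 ]), 'gripper_force': 0.0, 'width': 0.08724379744655654}
```

View pics/scene0.png

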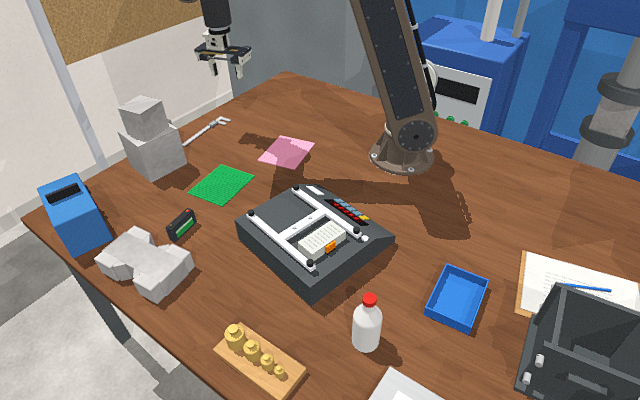

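View pics/top0.png

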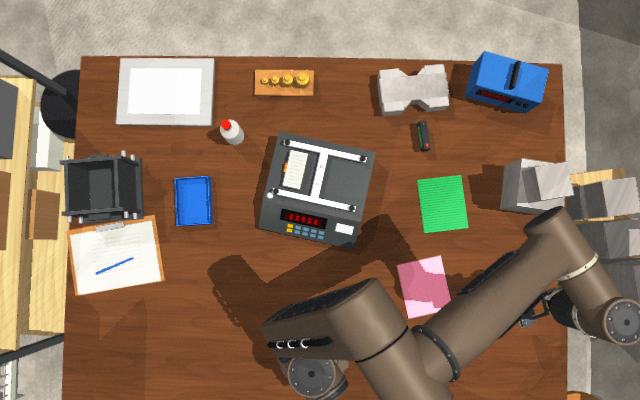

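The scene view shows the scale at (315,240), with the cover at (322,237) and its orange tab at (330,247). The bottle is at (367,322) and the charged battery at (181,226). In the top view there are two mat-shaped things: green at (442,204) and pink at (424,287). The green one is meant. The tray is the plain blue box at (193,200), since the blue box at (507,82) is an instrument. The cover is at (296,170), with the tab on its left (+y) side.

Run:
```python
from h import *
import pickle
fs=pickle.load(open('f0.pkl','rb'))
f=fs['top'];im=f['color'];hsv=cv2.cvtColor(im,cv2.COLOR_BGR2HSV)
def mask(lo,hi,box):
    m=cv2.inRange(hsv,np.array(lo),np.array(hi));k=np.zeros_like(m);x0,y0,x1,y1=box;k[y0:y1,x0:x1]=m[y0:y1,x0:x1];return k
def rect(name,m,z):
    m=cv2.morphologyEx(m,cv2.MORPH_CLOSE,np.ones((5,5)))
    c=max(cv2.findContours(m,0,2)[0],key=cv2.contourArea)
    w=np.array([plane(f,*p[0],z)[:2] for p in c],np.float32)
    r=cv2.minAreaRect(w*1000);print(name,cv2.contourArea(c),r, cv2.boundingRect(c))
rect('mat',mask((50,120,60),(75,255,255),(400,160,480,245)),.003)
rect('tray',mask((100,100,60),(120,255,255),(160,165,225,235)),.032)
rect('tab',mask((8,150,120),(20,255,255),(270,140,300,200)),.1)
rect('cover',mask((0,0,190),(180,70,255),(283,146,311,190)),.115)
rect('carrier',mask((0,0,200),(180,40,255),(255,130,380,210)),.107)
cv2.imwrite('pics/topcrop.png',cv2.resize(im[125:250,250:385],None,fx=5,fy=4.8,interpolation=cv2.INTER_CUBIC))
f=fs['scene']
```

```text
mat 2299.0 ((498.68194580078125, -421.710205078125), (180.53890991210938, 151.9926300048828), 8.171540260314941) (417, 175, 51, 58)
tray 1686.5 ((488.69775390625, 410.75543212890625), (161.262451171875, 123.17120361328125), 5.1596808433532715) (174, 176, 39, 50)
tab 9.5 ((595.0302124023438, 103.32026672363281), (6.199242115020752, 29.540889739990234), 77.64362335205078) (283, 163, 4, 10)
cover 686.5 ((600.056884765625, 65.81764221191406), (58.64748001098633, 141.50831604003906), 76.37831115722656) (283, 146, 28, 43)
carrier 2315.0 ((573.0286254882812, -6.6669921875), (227.77691650390625, 177.3539276123047), 78.55806732177734) (278, 140, 82, 70)
```

View pics/topcrop.png

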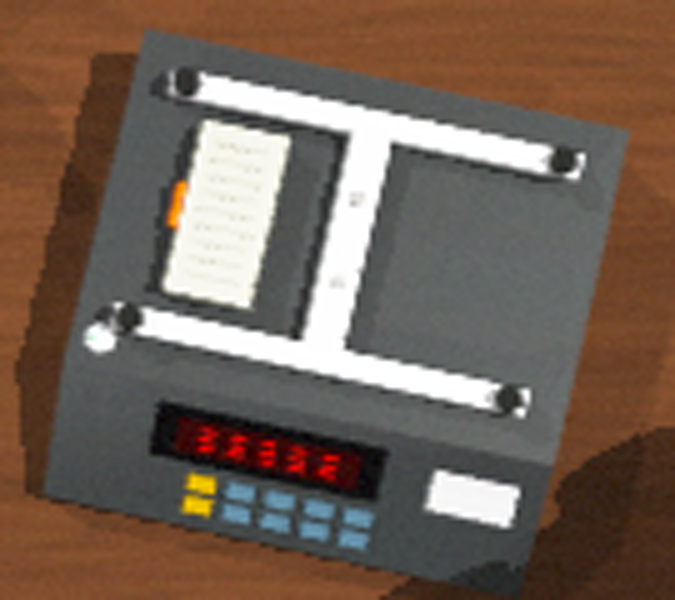

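The crop confirms the layout. The plain grey cover is at crop (228,213) with its tab at (178,205), inside the H carrier, and the scale is yawed about -12°. Next I move overhead and look with the wrist camera.

servo_tool(
  targets=[
    {"xyz":[-2.9,2.8,-0.3]},
    {"xyz":[-2.9,2.8,-0.3]},
    {"xyz":[-2.9,2.8,-0.3]},
    {"xyz":[-2.9,2.8,-0.3]},
    {"xyz":[-2.9,2.8,-0.3]},
    {"xyz":[-2.9,2.8,-0.3]},
    {"xyz":[-2.9,2.8,-0.3]},
    {"xyz":[-2.9,2.8,-0.3]},
    {"xyz":[-2.9,2.8,-0.3]},
    {"xyz":[-2.9,2.8,-0.3]},
    {"xyz":[-2.9,2.8,-0.3]},
    {"xyz":[-2.9,2.8,-0.3]},
    {"xyz":[-2.9,2.8,-0.3]},
    {"xyz":[-2.9,2.8,-0.3]},
    {"xyz":[-2.9,2.8,-0.3]},
    {"xyz":[-2.9,2.8,-0.3]},
    {"xyz":[-2.9,2.8,-0.3]},
    {"xyz":[-2.9,2.8,-0.3]},
    {"xyz":[-2.9,2.8,-0.3]},
    {"xyz":[-2.9,2.8,-0.3]},
  ],
)

```text
invalid input
```

servo_tool(
  targets=[
    {"angular":[0,0,7.5]},
    {"angular":[0,0,7.5]},
    {"angular":[0,0,7.5]},
    {"angular":[0,0,7.5]},
    {"claw":7.4},
    {"claw":7.4},
    {"claw":7.4},
  ],
)

```text
invalid input
```

Run:
```python
from h import *
import pickle
fs={n:grab(n) for n in("scene","top","wrist")}
pickle.dump(fs,open('f1.pkl','wb'))
cv2.imwrite('pics/w1.png',fs['wrist']['color'])
s=monitor.get_state();print(s['t'],s['eef_pos'],s['ee_rot'],s['width'],s['force'])
```

```text
0.3 [ 0.20958293 -0.6414956   0.24824033] [ 3.14105659e+00 -5.95696863e-05 -2.82581640e+00] 0.0877702919218532 [0.72078268 0.11445908 0.818778  ]
```

View pics/w1.png

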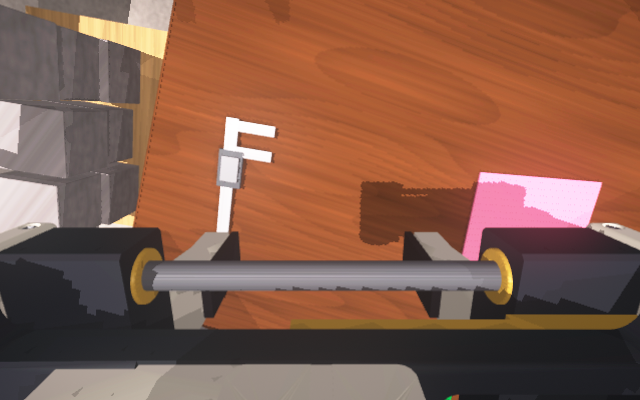

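The wrist picture shows only the wood, a caliper at (230,170) and the pink sheet at (530,215), because both moves were refused. Every row needs all three keys, so I resend them complete.

servo_tool(
  targets=[
    {"xyz":[-3.1,2.7,-0.3],"angular":[0,0,0],"claw":7.4},
    {"xyz":[-3.1,2.7,-0.3],"angular":[0,0,0],"claw":7.4},
    {"xyz":[-3.1,2.7,-0.3],"angular":[0,0,0],"claw":7.4},
    {"xyz":[-3.1,2.7,-0.3],"angular":[0,0,0],"claw":7.4},
    {"xyz":[-3.1,2.7,-0.3],"angular":[0,0,0],"claw":7.4},
    {"xyz":[-3.1,2.7,-0.3],"angular":[0,0,0],"claw":7.4},
    {"xyz":[-3.1,2.7,-0.3],"angular":[0,0,0],"claw":7.4},
    {"xyz":[-3.1,2.7,-0.3],"angular":[0,0,0],"claw":7.4},
    {"xyz":[-3.1,2.7,-0.3],"angular":[0,0,0],"claw":7.4},
    {"xyz":[-3.1,2.7,-0.3],"angular":[0,0,0],"claw":7.4},
    {"xyz":[-3.1,2.7,-0.3],"angular":[0,0,0],"claw":7.4},
    {"xyz":[-3.1,2.7,-0.3],"angular":[0,0,0],"claw":7.4},
    {"xyz":[-3.1,2.7,-0.3],"angular":[0,0,0],"claw":7.4},
    {"xyz":[-3.1,2.7,-0.3],"angular":[0,0,0],"claw":7.4},
    {"xyz":[-3.1,2.7,-0.3],"angular":[0,0,0],"claw":7.4},
    {"xyz":[-3.1,2.7,-0.3],"angular":[0,0,0],"claw":7.4},
    {"xyz":[-3.1,2.7,-0.3],"angular":[0,0,0],"claw":7.4},
    {"xyz":[-3.1,2.7,-0.3],"angular":[0,0,0],"claw":7.4},
    {"xyz":[-3.1,2.7,-0.3],"angular":[0,0,0],"claw":7.4},
    {"xyz":[-3.1,2.7,-0.3],"angular":[0,0,0],"claw":7.4},
  ],
)

```text
t: 2.3
eef_pos: [0.6318, 0.0658, 0.3088]
ee_rot: [3.142, 0.0, -2.826]
force: [0.3, 0.7, 0.1]
width: 0.074
gripper_force: 0.0
```

servo_tool(
  targets=[
    {"angular":[0,0,7.5],"xyz":[0,0,0],"claw":7.4},
    {"angular":[0,0,7.5],"xyz":[0,0,0],"claw":7.4},
    {"angular":[0,0,7.5],"xyz":[0,0,0],"claw":7.4},
    {"angular":[0,0,7.5],"xyz":[0,0,0],"claw":7.4},
    {"angular":[0,0,0],"xyz":[0,0,0],"claw":7.4},
    {"angular":[0,0,0],"xyz":[0,0,0],"claw":7.4},
  ],
)

```text
t: 2.9
eef_pos: [0.6312, 0.0642, 0.3085]
ee_rot: [3.142, -0.0, 2.938]
force: [0.1, -0.7, -0.1]
width: 0.0741
gripper_force: 0.0
```

Run:
```python
from h import *
import pickle
fs={n:grab(n) for n in("scene","top","wrist")}
pickle.dump(fs,open('f1.pkl','wb'))
cv2.imwrite('pics/w2.png',fs['wrist']['color'])
s=monitor.get_state();print(s['t'],s['eef_pos'],s['ee_rot'],s['width'],s['force'])
```

```text
3.05 [0.63123149 0.06419151 0.30860116] [3.14153977e+00 5.91659870e-05 2.93599825e+00] 0.07405392883666291 [-0.10424616 -0.49024442  0.19119843]
```

View pics/w2.png

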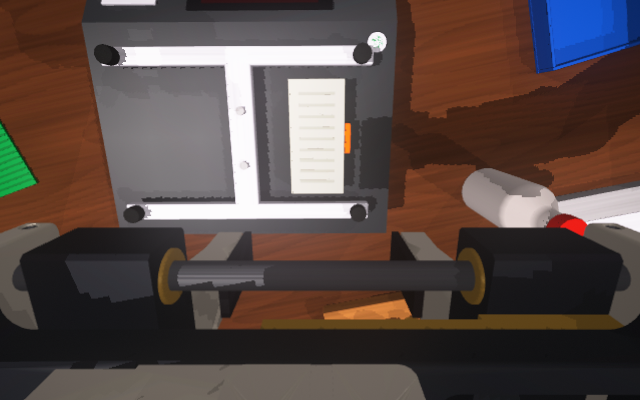

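The wrist view shows the cover as a light rectangle from (289,79) to (344,193), with the tab at (347,138). The carrier studs are at (107,54), (362,53), (134,213) and (358,212).

Run:
```python
from h import *
import pickle
fs=pickle.load(open('f1.pkl','rb'))
f=fs['wrist'];im=f['color'];hsv=cv2.cvtColor(im,cv2.COLOR_BGR2HSV)
def mask(lo,hi,box):
    m=cv2.inRange(hsv,np.array(lo),np.array(hi));k=np.zeros_like(m);x0,y0,x1,y1=box;k[y0:y1,x0:x1]=m[y0:y1,x0:x1];return k
def big(m):return max(cv2.findContours(m,0,1)[0],key=cv2.contourArea)
c=big(cv2.morphologyEx(mask((0,0,130),(180,80,255),(275,70,343+20,200)),cv2.MORPH_CLOSE,np.ones((7,7))))
w=np.array([plane(f,*p[0],.115)[:2]*1000 for p in c],np.float32)
print('cover',cv2.boundingRect(c),cv2.minAreaRect(w))
c=big(mask((5,150,100),(22,255,255),(335,110,360,165)))
print('tab',cv2.boundingRect(c),cv2.minAreaRect(np.array([plane(f,*p[0],.111)[:2]*1000 for p in c],np.float32)))
# studs: centroid of dark blobs
P=[]
for (u,v) in((107,54),(362,53),(134,213),(358,212)):
    g=mask((0,0,0),(180,255,60),(u-20,v-18,u+20,v+16))
    g[:]=cv2.morphologyEx(g,cv2.MORPH_OPEN,np.ones((7,7)))
    c=big(g);b=cv2.minEnclosingCircle(c);p=plane(f,*b[0],.120)[:2]*1000;P.append(p);print('stud',b,p.round(1))
P=np.array(P);print('mean',P.mean(0),'dists',[np.linalg.norm(P[a]-P[b]).round(1) for a,b in((0,1),(2,3),(0,2),(1,3))],[np.degrees(np.arctan2(*(P[b]-P[a]))).round(2) for a,b in((0,1),(2,3))])
for n in('top','scene'):
    f=fs[n];hsv=cv2.cvtColor(f['color'],cv2.COLOR_BGR2HSV)
    m=mask((0,180,120),(5,255,255),(215,110,250,150) if n=='top' else (340,280,400,320))
    c=cv2.minEnclosingCircle(big(m));print('cap',n,c,plane(f,*c[0],.165).round(3))
```

```text
cover (287, 78, 58, 116) ((587.6747436523438, 69.04852294921875), (56.091522216796875, 115.46485137939453), 78.4934310913086)
tab (344, 123, 7, 31) ((594.3530883789062, 99.92326354980469), (6.24763298034668, 30.576366424560547), 79.32424926757812)
stud ((106.5, 54.0), 13.463011741638184) [ 471.1 -107. ]
stud ((362.0, 52.5), 9.394247055053711) [518.5 127.6]
stud ((134.0, 214.5), 10.062405586242676) [ 626.2 -138.4]
stud ((358.0, 213.0), 8.062357902526855) [673.5  96.4]
mean [572.31007827  -5.36663271] dists [np.float64(239.3), np.float64(239.5), np.float64(158.2), np.float64(158.1)] [np.float64(11.42), np.float64(11.38)]Traceback (most recent call last):
  File "<stdin>", line 23, in <module>
  File "<stdin>", line 7, in big
ValueError: max() iterable argument is empty
```

servo_tool(
  targets=[
    {"xyz":[0,0,0],"angular":[0,0,-0.35],"claw":7.4},
    {"xyz":[0.88,-0.02,1.5],"angular":[0,0,0],"claw":7.4},
    {"xyz":[0.87,-0.02,2.5],"angular":[0,0,0],"claw":7.4},
    {"xyz":[0.87,-0.02,3],"angular":[0,0,0],"claw":7.4},
    {"xyz":[0.87,-0.02,3],"angular":[0,0,0],"claw":7.4},
    {"xyz":[0.87,-0.02,2.5],"angular":[0,0,0],"claw":7.4},
    {"xyz":[0,0,1.5],"angular":[0,0,0],"claw":7.4},
    {"xyz":[0,0,0],"angular":[0,0,0],"claw":7.4},
    {"xyz":[0,0,0],"angular":[0,0,0],"claw":7.4},
  ],
)

```text
t: 3.95
eef_pos: [0.5888, 0.072, 0.1691]
ee_rot: [-3.141, 0.0, 2.941]
force: [1.0, -0.3, 0.3]
width: 0.0741
gripper_force: 0.0
```

Run:
```python
from h import *
import pickle
fs={n:grab(n) for n in("scene","wrist")}
pickle.dump(fs,open('f2.pkl','wb'))
a=cv2.resize(fs['wrist']['color'],(480,300));b=cv2.resize(fs['scene']['color'][180:300,230:422],(480,300))
cv2.imwrite('pics/w3.png',np.vstack([a,b]))
s=monitor.get_state();print(s['t'],s['eef_pos'],s['ee_rot'],s['width'],s['force'])
```

```text
4.05 [0.58921239 0.07221189 0.16980452] [3.14068750e+00 1.68972577e-03 2.94034345e+00] 0.07381399767777198 [ 0.58211363 -0.12832428 -0.26982124]
```

View pics/w3.png

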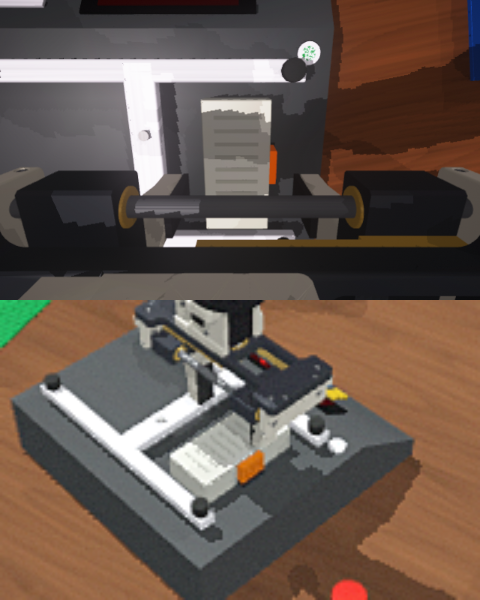

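The wrist view shows the cover between the open fingers, with its far corners at (268,133) and (360,133) in full-size pixels and the tab at (363,220). The scene view shows the gripper straddling the cover. I check the lateral centring.

Run:
```python
from h import *
import pickle
from scipy.spatial.transform import Rotation as Ro
f=pickle.load(open('f2.pkl','rb'))['wrist'];im=f['color'];hsv=cv2.cvtColor(im,cv2.COLOR_BGR2HSV)
s=monitor.get_state();R=Ro.from_euler('xyz',s['ee_rot']).as_matrix();p=s['eef_pos']
for v in(150,165,180,215):
    r=hsv[v,240:385];ok=np.where((r[:,1]<60)&(r[:,2]>90)&(r[:,2]<256))[0]+240
    o=[j for j in range(350,385) if hsv[v,j,1]>180 and hsv[v,j,2]>100 and 5<hsv[v,j,0]<22]
    a=[(R.T@(plane(f,u,v,z)-p)*1000).round(1)[:2] for u,z in((ok.min(),.115),(ok.max()+1,.115))]
    t=(R.T@(plane(f,max(o)+1,v,.111)-p)*1000).round(1)[:2] if o else None
    print(v,ok.min(),ok.max(),a,t)
for u,v in((268,133),(360,133)): print((R.T@(plane(f,u,v,.115)-p)*1000).round(1))
```

```text
150 240 361 [array([ 48.6, -47.7]), array([48.6, 24.9])] None
165 240 360 [array([ 39.6, -48.3]), array([39.6, 24.6])] None
180 240 360 [array([ 30.4, -48.9]), array([30.3, 24.9])] None
215 242 358 [array([  7.9, -49.2]), array([ 7.8, 24.4])] [ 6.5 31.3]
[ 58.5 -30.6  54.7]
[58.5 23.4 54.7]
```

servo_tool(
  targets=[
    {"xyz":[0,0,1],"angular":[0,0,0],"claw":7.4},
    {"xyz":[0,0,1.5],"angular":[0,0,0],"claw":7.4},
    {"xyz":[0,0,1],"angular":[0,0,0],"claw":7.4},
    {"xyz":[0,0,0.5],"angular":[0,0,0],"claw":7.4},
    {"xyz":[0,0,0.5],"angular":[0,0,0],"claw":7.4},
    {"xyz":[0,0,0.4],"angular":[0,0,0],"claw":7.4},
    {"xyz":[0,0,0.3],"angular":[0,0,0],"claw":7.4},
    {"xyz":[0,0,0.2],"angular":[0,0,0],"claw":7.4},
    {"xyz":[0,0,0],"angular":[0,0,0],"claw":7.4},
    {"xyz":[0,0,0],"angular":[0,0,0],"claw":7.4},
  ],
)

```text
t: 5.05
eef_pos: [0.5885, 0.072, 0.1148]
ee_rot: [3.141, 0.0, 2.94]
force: [-0.4, -0.1, -0.1]
width: 0.0742
gripper_force: 0.0
```

servo_tool(
  targets=[
    {"xyz":[0,0,0],"angular":[0,0,0],"claw":6.7},
    {"xyz":[0,0,0],"angular":[0,0,0],"claw":6.4},
    {"xyz":[0,0,0],"angular":[0,0,0],"claw":6.3},
    {"xyz":[0,0,0],"angular":[0,0,0],"claw":6.2},
    {"xyz":[0,0,0],"angular":[0,0,0],"claw":6.1},
    {"xyz":[0,0,0],"angular":[0,0,0],"claw":6.1},
  ],
  force=4,
)

```text
t: 5.65
eef_pos: [0.5883, 0.0718, 0.1147]
ee_rot: [-3.141, -0.0, 2.94]
force: [-0.1, -1.8, 1.8]
width: 0.0615
gripper_force: 4.0
```

servo_tool(
  targets=[
    {"xyz":[0,-0.03,0],"angular":[0,0,0],"claw":5.2},
    {"xyz":[0,-0.02,0],"angular":[0,0,0],"claw":5.2},
    {"xyz":[0,0,0],"angular":[0,0,0],"claw":5.2},
    {"xyz":[0,0,0],"angular":[0,0,0],"claw":5.2},
  ],
  force=5,
)

```text
t: 6.05
eef_pos: [0.5882, 0.0715, 0.1147]
ee_rot: [-3.142, 0.0, 2.94]
force: [-1.0, -1.7, 3.6]
width: 0.0608
gripper_force: 5.0
```

servo_tool(
  targets=[
    {"xyz":[0,-0.02,0],"angular":[0,0,0],"claw":5.2},
    {"xyz":[0,0,0],"angular":[0,0,0],"claw":5.2},
    {"xyz":[0,0,0],"angular":[0,0,0],"claw":5.2},
  ],
  force=6,
)

```text
t: 6.35
eef_pos: [0.5882, 0.0713, 0.1146]
ee_rot: [3.142, 0.0, 2.94]
force: [-1.1, -1.3, 3.6]
width: 0.0604
gripper_force: 6.0
```

servo_tool(
  targets=[
    {"xyz":[0,-0.02,0],"angular":[0,0,0],"claw":5.2},
    {"xyz":[0,0,0],"angular":[0,0,0],"claw":5.2},
    {"xyz":[0,0,0],"angular":[0,0,0],"claw":5.2},
  ],
  force=7,
)

```text
t: 6.65
eef_pos: [0.5882, 0.0711, 0.1146]
ee_rot: [-3.142, 0.0, 2.94]
force: [-1.5, -1.8, 4.0]
width: 0.0602
gripper_force: 7.0
```

servo_tool(
  targets=[
    {"xyz":[0,-0.02,0],"angular":[0,0,0],"claw":5.2},
    {"xyz":[0,0,0],"angular":[0,0,0],"claw":5.2},
    {"xyz":[0,0,0],"angular":[0,0,0],"claw":5.2},
  ],
  force=8,
)

```text
t: 6.95
eef_pos: [0.5881, 0.0709, 0.1147]
ee_rot: [-3.142, 0.0, 2.94]
force: [-2.3, -3.2, 4.6]
width: 0.0597
gripper_force: 8.0
```

servo_tool(
  targets=[
    {"xyz":[0,-0.04,0],"angular":[0,0,0],"claw":5.2},
    {"xyz":[0,0,0],"angular":[0,0,0],"claw":5.2},
    {"xyz":[0,0,0],"angular":[0,0,0],"claw":5.2},
  ],
  force=9,
)

```text
t: 7.25
eef_pos: [0.5881, 0.0706, 0.1146]
ee_rot: [3.141, 0.0, 2.94]
force: [-2.0, -1.6, 4.7]
width: 0.0592
gripper_force: 9.0
```

servo_tool(
  targets=[
    {"xyz":[0,-0.04,0],"angular":[0,0,0],"claw":5.2},
    {"xyz":[0,0,0],"angular":[0,0,0],"claw":5.2},
    {"xyz":[0,0,0],"angular":[0,0,0],"claw":5.2},
  ],
  force=10,
)

```text
t: 7.55
eef_pos: [0.588, 0.0703, 0.1146]
ee_rot: [3.141, 0.0, 2.94]
force: [-2.7, -1.5, 5.6]
width: 0.0583
gripper_force: 10.0
```

Run:
```python
from h import *
W=[];F=[];M=[]
for i in range(6):
    viewer.grab_frame('scene');s=monitor.get_state();W.append(s['width']*1e3);F.append(s['force']);M.append(s['moment'])
print(np.mean(W),np.std(W),np.mean(F,0),np.std(F,0),np.mean(M,0))
```

```text
58.283490273543485 0.22045742379068328 [-1.96271485 -1.42955473  5.5483734 ] [0.26674816 0.25216671 0.34357746] [-0.45087299  0.67783947  0.00249831]
```

servo_tool(
  targets=[
    {"xyz":[0,-0.03,0],"angular":[0,0,0],"claw":5.2},
    {"xyz":[0,0,0],"angular":[0,0,0],"claw":5.2},
    {"xyz":[0,0,0],"angular":[0,0,0],"claw":5.2},
  ],
  force=11,
)

```text
t: 8.15
eef_pos: [0.5879, 0.07, 0.1147]
ee_rot: [3.141, 0.0, 2.94]
force: [-0.8, -0.9, 5.0]
width: 0.0577
gripper_force: 11.0
```

```bash
cat > m.py <<'E'
from h import *
W=[];F=[];M=[];P=[]
for i in range(8):
    viewer.grab_frame('scene');s=monitor.get_state();W.append(s['width']*1e3);F.append(s['force']);M.append(s['moment']);P.append(s['eef_pos'])
print(round(s['t'],2),'w',np.mean(W).round(2),'F',np.mean(F,0).round(2),'M',np.mean(M,0).round(2),np.mean(P,0).round(4),s['ee_rot'].round(4),s['gripper_force'])
E
python3 m.py
```

```text
8.55 w 57.74 F [-1.87 -0.89  4.95] M [-0.4   0.68 -0.01] [0.5879 0.07   0.1147] [3.1413e+00 2.0000e-04 2.9399e+00] 11.002203170210123
```

servo_tool(
  targets=[
    {"xyz":[0,-0.02,0],"angular":[0,0,0],"claw":5.2},
    {"xyz":[0,0,0],"angular":[0,0,0],"claw":5.2},
    {"xyz":[0,0,0],"angular":[0,0,0],"claw":5.2},
  ],
  force=12,
)

```text
t: 8.85
eef_pos: [0.5879, 0.0698, 0.1146]
ee_rot: [3.141, 0.0, 2.94]
force: [-1.5, -1.9, 5.0]
width: 0.0572
gripper_force: 12.0
```

```bash
python3 m.py
```

```text
9.25 w 57.14 F [-1.86 -1.13  5.01] M [-0.42  0.65  0.  ] [0.5879 0.0698 0.1147] [3.1413e+00 2.0000e-04 2.9400e+00] 12.002084143459797
```

servo_tool(
  targets=[
    {"xyz":[0,-0.03,0],"angular":[0,0,0],"claw":5.2},
    {"xyz":[0,0,0],"angular":[0,0,0],"claw":5.2},
    {"xyz":[0,0,0],"angular":[0,0,0],"claw":5.2},
  ],
  force=13,
)

```text
t: 9.55
eef_pos: [0.5878, 0.0695, 0.1147]
ee_rot: [3.141, 0.0, 2.94]
force: [-2.6, -1.0, 4.6]
width: 0.0568
gripper_force: 13.0
```

```bash
python3 m.py
```

```text
9.95 w 56.68 F [-1.77 -0.86  5.29] M [-0.37  0.68  0.  ] [0.5878 0.0696 0.1147] [3.1413e+00 2.0000e-04 2.9399e+00] 13.002243060618639
```

servo_tool(
  targets=[
    {"xyz":[0,-0.026,-0.025],"angular":[-0.5,0,0],"claw":5.2},
    {"xyz":[0,-0.026,-0.025],"angular":[-0.5,0,0],"claw":5.2},
    {"xyz":[0,-0.026,-0.025],"angular":[-0.5,0,0],"claw":5.2},
    {"xyz":[0,0,0],"angular":[0,0,0],"claw":5.2},
  ],
)

```text
t: 10.35
eef_pos: [0.5877, 0.0686, 0.1154]
ee_rot: [3.115, 0.0, 2.939]
force: [-0.7, 0.3, 4.9]
width: 0.0563
gripper_force: 13.0
```

```bash
python3 m.py
```

```text
10.75 w 56.49 F [-1.82 -0.53  5.28] M [-0.3   0.68  0.01] [0.5877 0.0687 0.1154] [3.1154e+00 1.0000e-04 2.9400e+00] 13.000624948181212
```

servo_tool(
  targets=[
    {"xyz":[0,-0.026,-0.025],"angular":[-0.5,0,0],"claw":5.2},
    {"xyz":[0,-0.026,-0.025],"angular":[-0.5,0,0],"claw":5.2},
    {"xyz":[0,-0.026,-0.025],"angular":[-0.5,0,0],"claw":5.2},
    {"xyz":[0,0,0],"angular":[0,0,0],"claw":5.2},
  ],
)

```text
t: 11.15
eef_pos: [0.5875, 0.0678, 0.1161]
ee_rot: [3.089, 0.0, 2.939]
force: [-1.5, 0.4, 4.5]
width: 0.0563
gripper_force: 13.0
```

```bash
python3 m.py
```

```text
11.55 w 56.41 F [-1.56 -0.11  4.74] M [-0.25  0.57  0.01] [0.5875 0.0678 0.116 ] [3.0893 0.     2.94  ] 13.000280214473605
```

servo_tool(
  targets=[
    {"xyz":[0,-0.026,-0.025],"angular":[-0.5,0,0],"claw":5.2},
    {"xyz":[0,-0.026,-0.025],"angular":[-0.5,0,0],"claw":5.2},
    {"xyz":[0,-0.026,-0.025],"angular":[-0.5,0,0],"claw":5.2},
    {"xyz":[0,-0.026,-0.025],"angular":[-0.5,0,0],"claw":5.2},
    {"xyz":[0,0,0],"angular":[0,0,0],"claw":5.2},
  ],
)

```text
t: 12.05
eef_pos: [0.5873, 0.0666, 0.117]
ee_rot: [3.054, 0.0, 2.939]
force: [-0.3, 0.8, 2.6]
width: 0.056
gripper_force: 13.0
```

```bash
python3 m.py
python3 - <<'E'
from h import *
f=grab('scene');cv2.imwrite('pics/s4.png',cv2.resize(f['color'][190:290,250:400],None,fx=5,fy=5,interpolation=cv2.INTER_CUBIC))
E
```

```text
12.45 w 56.35 F [-1.11 -0.12  3.6 ] M [-0.25  0.36  0.04] [0.5873 0.0667 0.1169] [3.0544 0.     2.94  ] 12.999829351902008
```

View pics/s4.png

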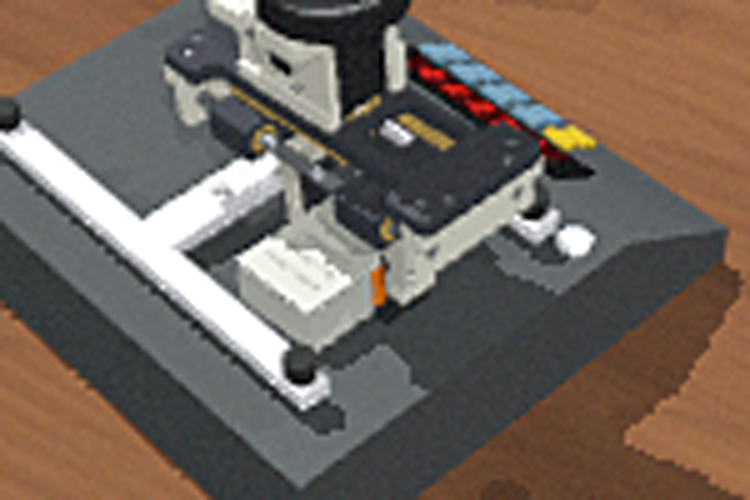

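The crop shows the fingers on the wall and on the tab (380,285), with the cover's tab side lifting. Forces are low, so I swing on.

servo_tool(
  targets=[
    {"xyz":[0,-0.026,-0.025],"angular":[-0.5,0,0],"claw":5.2},
    {"xyz":[0,-0.026,-0.025],"angular":[-0.5,0,0],"claw":5.2},
    {"xyz":[0,-0.026,-0.025],"angular":[-0.5,0,0],"claw":5.2},
    {"xyz":[0,-0.026,-0.025],"angular":[-0.5,0,0],"claw":5.2},
    {"xyz":[0,-0.026,-0.025],"angular":[-0.5,0,0],"claw":5.2},
    {"xyz":[0,-0.026,-0.025],"angular":[-0.5,0,0],"claw":5.2},
    {"xyz":[0,-0.026,-0.025],"angular":[-0.5,0,0],"claw":5.2},
    {"xyz":[0,-0.026,-0.025],"angular":[-0.5,0,0],"claw":5.2},
    {"xyz":[0,0,0],"angular":[0,0,0],"claw":5.2},
  ],
)

```text
t: 13.4
eef_pos: [0.5868, 0.0644, 0.1186]
ee_rot: [2.984, 0.0, 2.939]
force: [0.8, 0.9, 1.3]
width: 0.0557
gripper_force: 13.0
```

```bash
python3 m.py
```

```text
13.8 w 56.25 F [0.16 0.21 1.11] M [-0.46 -0.05  0.02] [0.5868 0.0645 0.1186] [2.9846 0.     2.9401] 12.999090235680342
```

servo_tool(
  targets=[
    {"xyz":[0,-0.026,-0.025],"angular":[-0.5,0,0],"claw":5.2},
    {"xyz":[0,-0.026,-0.025],"angular":[-0.5,0,0],"claw":5.2},
    {"xyz":[0,-0.026,-0.025],"angular":[-0.5,0,0],"claw":5.2},
    {"xyz":[0,-0.026,-0.025],"angular":[-0.5,0,0],"claw":5.2},
    {"xyz":[0,-0.026,-0.025],"angular":[-0.5,0,0],"claw":5.2},
    {"xyz":[0,-0.026,-0.025],"angular":[-0.5,0,0],"claw":5.2},
    {"xyz":[0,0,0],"angular":[0,0,0],"claw":5.2},
  ],
)

```text
t: 14.5
eef_pos: [0.5863, 0.0625, 0.1198]
ee_rot: [2.932, -0.0, 2.939]
force: [0.9, 0.1, -0.3]
width: 0.0563
gripper_force: 13.0
```

```bash
python3 m.py
```

```text
14.9 w 56.44 F [ 0.24 -0.14  0.03] M [-0.82  0.05 -0.02] [0.5863 0.0626 0.1198] [ 2.9324e+00 -2.0000e-04  2.9400e+00] 12.999010817147791
```

servo_tool(
  targets=[
    {"xyz":[0,-0.026,-0.025],"angular":[-0.5,0,0],"claw":5.2},
    {"xyz":[0,-0.026,-0.025],"angular":[-0.5,0,0],"claw":5.2},
    {"xyz":[0,-0.026,-0.025],"angular":[-0.5,0,0],"claw":5.2},
    {"xyz":[0,-0.026,-0.025],"angular":[-0.5,0,0],"claw":5.2},
    {"xyz":[0,0.04,0],"angular":[0,0,0],"claw":5.2},
    {"xyz":[0,0.05,0],"angular":[0,0,0],"claw":5.2},
    {"xyz":[0,0.05,0],"angular":[0,0,0],"claw":5.2},
    {"xyz":[0,0.05,0],"angular":[0,0,0],"claw":5.2},
    {"xyz":[0,0,0],"angular":[0,0,0],"claw":5.2},
  ],
)

```text
t: 15.8
eef_pos: [0.5865, 0.0635, 0.1211]
ee_rot: [2.897, -0.0, 2.94]
force: [0.8, 0.6, -0.7]
width: 0.0566
gripper_force: 13.0
```

```bash
python3 m.py
```

```text
16.2 w 56.51 F [-0.18 -0.26 -0.54] M [-0.91  0.14  0.03] [0.5865 0.0634 0.1211] [2.8973 0.     2.9399] 12.999058719724417
```

servo_tool(
  targets=[
    {"xyz":[0,0.05,0],"angular":[0,0,0],"claw":5.2},
    {"xyz":[0,0.05,0],"angular":[0,0,0],"claw":5.2},
    {"xyz":[0,0.05,0],"angular":[0,0,0],"claw":5.2},
    {"xyz":[0,0.02,0],"angular":[0,0,0],"claw":5.2},
    {"xyz":[0,0,0],"angular":[0,0,0],"claw":5.2},
  ],
)

```text
t: 16.7
eef_pos: [0.5869, 0.065, 0.1215]
ee_rot: [2.897, -0.0, 2.94]
force: [-0.0, 0.6, 0.1]
width: 0.0565
gripper_force: 13.0
```

```bash
python3 m.py
```

```text
17.1 w 56.26 F [ 0.03  0.04 -0.82] M [-0.91  0.17 -0.01] [0.5869 0.0649 0.1215] [2.8973 0.     2.9399] 12.998911924660206
```

servo_tool(
  targets=[
    {"xyz":[0,0.024,-0.097],"angular":[0,0,0],"claw":5.2},
    {"xyz":[0,0.024,-0.097],"angular":[0,0,0],"claw":5.2},
    {"xyz":[0,0.024,-0.097],"angular":[0,0,0],"claw":5.2},
    {"xyz":[0,0,0],"angular":[0,0,0],"claw":5.2},
  ],
)

```text
t: 17.5
eef_pos: [0.587, 0.0649, 0.1247]
ee_rot: [2.897, 0.0, 2.94]
force: [0.1, -0.7, -1.1]
width: 0.0564
gripper_force: 13.0
```

servo_tool(
  targets=[
    {"xyz":[0,0.024,-0.097],"angular":[0,0,0],"claw":5.2},
    {"xyz":[0,0.024,-0.097],"angular":[0,0,0],"claw":5.2},
    {"xyz":[0,0.024,-0.097],"angular":[0,0,0],"claw":5.2},
    {"xyz":[0,0.024,-0.097],"angular":[0,0,0],"claw":5.2},
    {"xyz":[0,0.024,-0.097],"angular":[0,0,0],"claw":5.2},
    {"xyz":[0,0,0],"angular":[0,0,0],"claw":5.2},
  ],
)

```text
t: 18.1
eef_pos: [0.587, 0.0649, 0.1297]
ee_rot: [2.897, 0.0, 2.94]
force: [0.0, 0.1, -0.9]
width: 0.0564
gripper_force: 13.0
```

```bash
python3 m.py
python3 - <<'E'
from h import *
f=grab('scene');cv2.imwrite('pics/s5.png',cv2.resize(f['color'][180:280,250:400],None,fx=5,fy=5,interpolation=cv2.INTER_CUBIC))
E
```

```text
18.5 w 56.47 F [ 0.01  0.23 -0.64] M [-0.91  0.16  0.01] [0.5868 0.0649 0.1295] [ 2.8973e+00 -1.0000e-04  2.9399e+00] 12.998882993124425
```

View pics/s5.png

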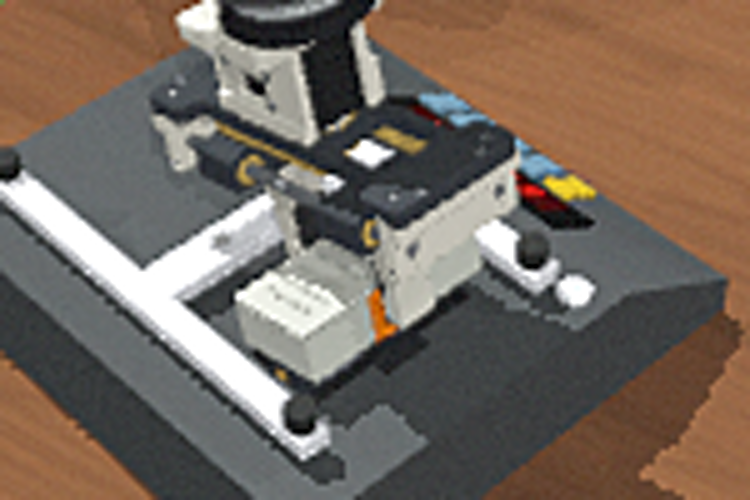

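The crop shows the cover free and tilted above the bay, with a gap under it. I lift it, level it and carry it to the mat.

servo_tool(
  targets=[
    {"xyz":[0,0.24,-0.97],"angular":[0,0,0],"claw":5.2},
    {"xyz":[0,0.48,-1.94],"angular":[0,0,0],"claw":5.2},
    {"xyz":[0,0.48,-1.94],"angular":[0,0,0],"claw":5.2},
    {"xyz":[0,0.48,-1.94],"angular":[0,0,0],"claw":5.2},
    {"xyz":[0,0.48,-1.94],"angular":[0,0,0],"claw":5.2},
    {"xyz":[0,0.24,-0.97],"angular":[0,0,0],"claw":5.2},
    {"xyz":[0,0,0],"angular":[3.5,0,0],"claw":5.2},
    {"xyz":[0,0,0],"angular":[3.5,0,0],"claw":5.2},
    {"xyz":[0,0,0],"angular":[3.5,0,0],"claw":5.2},
    {"xyz":[0,0,0],"angular":[3.5,0,0],"claw":5.2},
    {"xyz":[0,0,0],"angular":[0,0,0],"claw":5.2},
  ],
)

```text
t: 19.65
eef_pos: [0.5866, 0.0657, 0.2289]
ee_rot: [-3.139, -0.001, 2.942]
force: [-0.2, -0.3, -1.5]
width: 0.0563
gripper_force: 13.0
```

servo_tool(
  targets=[
    {"xyz":[-0.06,-1.5,0],"angular":[0,0,0],"claw":5.2},
    {"xyz":[-0.06,-3,0],"angular":[0,0,0],"claw":5.2},
    {"xyz":[-0.06,-3,0],"angular":[0,0,0],"claw":5.2},
    {"xyz":[-0.06,-3,0],"angular":[0,0,0],"claw":5.2},
    {"xyz":[-0.06,-3,0],"angular":[0,0,0],"claw":5.2},
    {"xyz":[-0.06,-3,0],"angular":[0,0,0],"claw":5.2},
    {"xyz":[-0.06,-3,0],"angular":[0,0,0],"claw":5.2},
    {"xyz":[-0.06,-3,0],"angular":[0,0,0],"claw":5.2},
    {"xyz":[-0.06,-3,0],"angular":[0,0,0],"claw":5.2},
    {"xyz":[-0.06,-3,0],"angular":[0,0,0],"claw":5.2},
    {"xyz":[-0.06,-3,0],"angular":[0,0,0],"claw":5.2},
    {"xyz":[-0.06,-3,0],"angular":[0,0,0],"claw":5.2},
    {"xyz":[-0.06,-3,0],"angular":[0,0,0],"claw":5.2},
    {"xyz":[-0.06,-3,0],"angular":[0,0,0],"claw":5.2},
    {"xyz":[-0.06,-3,0],"angular":[0,0,0],"claw":5.2},
    {"xyz":[-0.06,-3,0],"angular":[0,0,0],"claw":5.2},
    {"xyz":[-0.06,-1.8,0],"angular":[0,0,0],"claw":5.2},
    {"xyz":[0,-1,0],"angular":[0,0,0],"claw":5.2},
    {"xyz":[0,0,0],"angular":[0,0,0],"claw":5.2},
  ],
)

```text
t: 21.55
eef_pos: [0.4973, -0.4214, 0.2292]
ee_rot: [3.141, -0.0, 2.938]
force: [-0.6, 0.2, -1.0]
width: 0.0561
gripper_force: 13.0
```

```bash
python3 m.py
python3 - <<'E'
from h import *
f=grab('scene');cv2.imwrite('pics/s6.png',cv2.resize(f['color'][60:240,150:390],None,fx=3,fy=3,interpolation=cv2.INTER_CUBIC))
E
```

```text
21.95 w 56.31 F [ 0.2   0.15 -0.88] M [-0.01 -0.03  0.01] [ 0.4982 -0.4197  0.2295] [3.1415e+00 3.0000e-04 2.9410e+00] 12.999053802341223
```

View pics/s6.png

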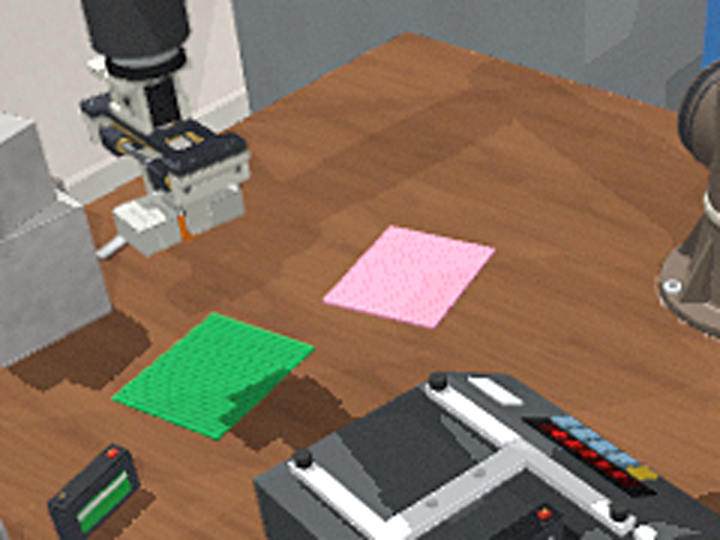

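The crop shows the cover held level above the green mat and the battery exposed in the scale. I lower it.

servo_tool(
  targets=[
    {"xyz":[0,0,1.5],"angular":[0,0,0],"claw":5.2},
    {"xyz":[0,0,2.5],"angular":[0,0,0],"claw":5.2},
    {"xyz":[0,0,2.5],"angular":[0,0,0],"claw":5.2},
    {"xyz":[0,0,2.5],"angular":[0,0,0],"claw":5.2},
    {"xyz":[0,0,2.5],"angular":[0,0,0],"claw":5.2},
    {"xyz":[0,0,2.5],"angular":[0,0,0],"claw":5.2},
    {"xyz":[0,0,1.5],"angular":[0,0,0],"claw":5.2},
    {"xyz":[0,0,1],"angular":[0,0,0],"claw":5.2},
    {"xyz":[0,0,0.5],"angular":[0,0,0],"claw":5.2},
    {"xyz":[0,0,0.5],"angular":[0,0,0],"claw":5.2},
    {"xyz":[0,0,0.2],"angular":[0,0,0],"claw":5.2},
    {"xyz":[0,0,0.2],"angular":[0,0,0],"claw":5.2},
    {"xyz":[0,0,0.1],"angular":[0,0,0],"claw":5.2},
    {"xyz":[0,0,0.1],"angular":[0,0,0],"claw":5.2},
    {"xyz":[0,0,0],"angular":[0,0,0],"claw":5.2},
  ],
)

```text
t: 23.5
eef_pos: [0.4981, -0.4204, 0.0486]
ee_rot: [-3.142, 0.0, 2.94]
force: [0.0, -0.1, -0.6]
width: 0.0564
gripper_force: 13.0
```

```bash
python3 m.py
```

```text
23.9 w 56.28 F [-0.05  0.06 -0.82] M [-0.01 -0.01 -0.  ] [ 0.4981 -0.4204  0.0485] [3.1416e+00 1.0000e-04 2.9399e+00] 12.99904937390238
```

servo_tool(
  targets=[
    {"xyz":[0,0,0.3],"angular":[0,0,0],"claw":5.2},
    {"xyz":[0,0,0.2],"angular":[0,0,0],"claw":5.2},
    {"xyz":[0,0,0.1],"angular":[0,0,0],"claw":5.2},
    {"xyz":[0,0,0.1],"angular":[0,0,0],"claw":5.2},
    {"xyz":[0,0,0],"angular":[0,0,0],"claw":5.2},
    {"xyz":[0,0,0],"angular":[0,0,0],"claw":5.2},
  ],
)

```text
t: 24.5
eef_pos: [0.4981, -0.4204, 0.0414]
ee_rot: [3.142, -0.0, 2.94]
force: [-0.6, 0.1, -0.1]
width: 0.056
gripper_force: 13.0
```

servo_tool(
  targets=[
    {"xyz":[0,0,0.1],"angular":[0,0,0],"claw":5.2},
    {"xyz":[0,0,0.05],"angular":[0,0,0],"claw":5.2},
    {"xyz":[0,0,0],"angular":[0,0,0],"claw":5.2},
    {"xyz":[0,0,0],"angular":[0,0,0],"claw":5.2},
  ],
)

```text
t: 24.9
eef_pos: [0.4981, -0.4203, 0.0399]
ee_rot: [-3.142, -0.0, 2.94]
force: [-0.7, -0.1, -0.3]
width: 0.056
gripper_force: 13.0
```

servo_tool(
  targets=[
    {"xyz":[0,0,0.05],"angular":[0,0,0],"claw":5.2},
    {"xyz":[0,0,0.05],"angular":[0,0,0],"claw":5.2},
    {"xyz":[0,0,0],"angular":[0,0,0],"claw":5.2},
    {"xyz":[0,0,0],"angular":[0,0,0],"claw":5.2},
  ],
)

```text
t: 25.3
eef_pos: [0.4981, -0.4204, 0.0397]
ee_rot: [-3.141, 0.0, 2.94]
force: [-1.9, 1.0, 5.6]
width: 0.0565
gripper_force: 13.0
```

```bash
python3 m.py
```

```text
25.7 w 56.3 F [-1.43  1.5   5.03] M [ 0.65  0.52 -0.02] [ 0.4981 -0.4204  0.0397] [-3.1414e+00  4.0000e-04  2.9401e+00] 13.002634830772877
```

servo_tool(
  targets=[
    {"xyz":[0,0,-0.06],"angular":[0,0,0],"claw":5.7},
    {"xyz":[0,0,0],"angular":[0,0,0],"claw":5.85},
    {"xyz":[0,0,0],"angular":[0,0,0],"claw":6.0},
    {"xyz":[0,0,0],"angular":[0,0,0],"claw":6.1},
    {"xyz":[0,0,0],"angular":[0,0,0],"claw":6.2},
    {"xyz":[0,0,0],"angular":[0,0,0],"claw":6.3},
    {"xyz":[0,0,0],"angular":[0,0,0],"claw":6.6},
    {"xyz":[0,0,0],"angular":[0,0,0],"claw":7.4},
    {"xyz":[0,0,0],"angular":[0,0,0],"claw":7.8},
    {"xyz":[0,0,0],"angular":[0,0,0],"claw":7.8},
    {"xyz":[0,0,0],"angular":[0,0,0],"claw":7.8},
  ],
)

```text
t: 26.8
eef_pos: [0.498, -0.4204, 0.0395]
ee_rot: [3.142, -0.0, 2.94]
force: [-0.9, 0.4, 0.8]
width: 0.078
gripper_force: 0.0
```

servo_tool(
  targets=[
    {"xyz":[0,0,-0.5],"angular":[0,0,0],"claw":7.8},
    {"xyz":[0,0,-1.5],"angular":[0,0,0],"claw":7.8},
    {"xyz":[0,0,-3],"angular":[0,0,0],"claw":7.8},
    {"xyz":[0,0,-3],"angular":[0,0,0],"claw":7.8},
    {"xyz":[0,0,-3],"angular":[0,0,0],"claw":7.8},
    {"xyz":[0,0,-3],"angular":[0,0,0],"claw":7.8},
    {"xyz":[0,0,-3],"angular":[0,0,0],"claw":7.8},
    {"xyz":[0,0,-2],"angular":[0,0,0],"claw":7.0},
    {"xyz":[0,0,0],"angular":[0,0,0],"claw":6.0},
  ],
)

```text
t: 27.7
eef_pos: [0.4994, -0.4213, 0.2351]
ee_rot: [-3.139, 0.007, 2.94]
force: [-0.1, 0.9, 0.4]
width: 0.0672
gripper_force: 0.0
```

Run:
```python
from h import *
import pickle
fs={n:grab(n) for n in("scene","top","wrist")};pickle.dump(fs,open('f3.pkl','wb'))
s=monitor.get_state();print(s['t'],s['eef_pos'],s['ee_rot'],s['width'],s['force'])
f=fs['scene'];hsv=cv2.cvtColor(f['color'],cv2.COLOR_BGR2HSV)
print('expected cover top px',proj(f,[.498,-.42,.04]),hsv[tuple(proj(f,[.498,-.42,.04]).astype(int)[::-1])])
f=fs['wrist'];hsv=cv2.cvtColor(f['color'],cv2.COLOR_BGR2HSV)
m=cv2.inRange(hsv,np.array((0,0,110)),np.array((180,50,255)));m[225:]=0
m=cv2.morphologyEx(m,cv2.MORPH_CLOSE,np.ones((5,5)))
for c in cv2.findContours(m,0,1)[0]:
    if cv2.contourArea(c)>1500:
        print(cv2.boundingRect(c),cv2.minAreaRect(np.array([plane(f,*p[0],.04)[:2]*1000 for p in c],np.float32)))
```

```text
27.85 [ 0.49775277 -0.42010785  0.22990224] [3.14136137e+00 3.75368723e-04 2.93972742e+00] 0.06081428968293191 [-0.18539033 -0.47436243 -0.48660058]
expected cover top px [219.40156405 175.1882871 ] [ 41   9 225]
(0, 196, 163, 29) ((478.0491638183594, -681.397216796875), (175.54104614257812, 31.5521183013916), 78.38910675048828)
(290, 123, 57, 102) ((492.8170166015625, -421.72265625), (56.3165283203125, 107.13072204589844), 78.36766815185547)
```

The cover is on the mat: its wrist-view width of 56.3 mm fits, and it stayed down when the hand lifted. Next is the battery.

servo_tool(
  targets=[
    {"xyz":[0.06,1.5,0],"angular":[0,0,0],"claw":5.0},
    {"xyz":[0.06,3,0],"angular":[0,0,0],"claw":5.0},
    {"xyz":[0.06,3,0],"angular":[0,0,0],"claw":5.0},
    {"xyz":[0.06,3,0],"angular":[0,0,0],"claw":5.0},
    {"xyz":[0.06,3,0],"angular":[0,0,0],"claw":5.0},
    {"xyz":[0.06,3,0],"angular":[0,0,0],"claw":5.0},
    {"xyz":[0.06,3,0],"angular":[0,0,0],"claw":5.0},
    {"xyz":[0.06,3,0],"angular":[0,0,0],"claw":5.0},
    {"xyz":[0.06,3,0],"angular":[0,0,0],"claw":5.0},
    {"xyz":[0.06,3,0],"angular":[0,0,0],"claw":5.0},
    {"xyz":[0.06,3,0],"angular":[0,0,0],"claw":5.0},
    {"xyz":[0.06,3,0],"angular":[0,0,0],"claw":5.0},
    {"xyz":[0.06,3,0],"angular":[0,0,0],"claw":5.0},
    {"xyz":[0.06,3,0],"angular":[0,0,0],"claw":5.0},
    {"xyz":[0.06,3,0],"angular":[0,0,0],"claw":5.0},
    {"xyz":[0,3,0],"angular":[0,0,0],"claw":5.0},
    {"xyz":[0,1.8,1],"angular":[0,0,0],"claw":5.0},
    {"xyz":[0,1.1,2],"angular":[0,0,0],"claw":5.0},
    {"xyz":[0,0,2],"angular":[0,0,0],"claw":5.0},
    {"xyz":[0,0,1],"angular":[0,0,0],"claw":5.0},
  ],
)

```text
t: 29.85
eef_pos: [0.5865, 0.0656, 0.1666]
ee_rot: [-3.14, -0.004, 2.94]
force: [-0.2, 0.0, -0.8]
width: 0.0497
gripper_force: 0.0
```

servo_tool(
  targets=[
    {"xyz":[0,0,0.5],"angular":[0,0,0],"claw":5.0},
    {"xyz":[0,0,0],"angular":[0,0,0],"claw":5.0},
    {"xyz":[0,0,0],"angular":[0,0,0],"claw":5.0},
  ],
)

```text
t: 30.15
eef_pos: [0.5886, 0.0653, 0.1652]
ee_rot: [3.141, 0.001, 2.94]
force: [0.4, -0.3, -0.3]
width: 0.0498
gripper_force: 0.0
```

Run:
```python
from h import *
import pickle
f=grab('wrist');pickle.dump(f,open('f4.pkl','wb'));cv2.imwrite('pics/w7.png',f['color'])
s=monitor.get_state();print(s['t'],s['eef_pos'],s['ee_rot'],s['width'])
```

```text
30.2 [0.58868282 0.06530501 0.16540267] [3.14097801e+00 1.18625613e-03 2.93953796e+00] 0.050163362904163324
```

View pics/w7.png

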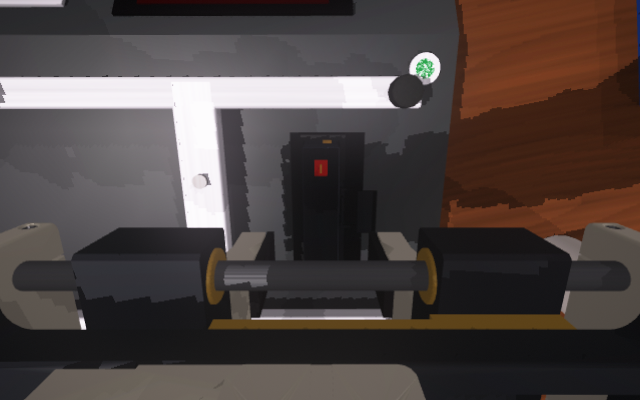

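The wrist view shows the bay opening from columns 290 to 364, with the battery in it. Its terminal is at (327,142) and its marking at (321,168), between the open fingers. No pictures are left, so I check the rest by numbers.

Run:
```python
from h import *
import pickle
from scipy.spatial.transform import Rotation as Ro
f=pickle.load(open('f4.pkl','rb'));im=f['color']
s=monitor.get_state();R=Ro.from_euler('xyz',s['ee_rot']).as_matrix();p=s['eef_pos']
t=lambda u,v,z:(R.T@(plane(f,u,v,z)-p)*1000).round(1)[:2]
print('opening',t(290,145,.085),t(364,145,.085),'red',t(321,168,.105),'term',t(327,142,.109))
g=im.max(2)
for v in(150,160,180,200): print(v,' '.join(map(str,g[v,284:372:2])))
for u in(300,303,305,340,343,346): print(u,t(u,190,.105))
f=pickle.load(open('f3.pkl','rb'))
for n in('top','scene'):
    F=f[n];hsv=cv2.cvtColor(F['color'],cv2.COLOR_BGR2HSV)
    m=cv2.inRange(hsv,np.array((0,170,100)),np.array((4,255,255)))
    for c in cv2.findContours(m,0,2)[0]:
        if 25<cv2.contourArea(c)<400: print(n,'red',cv2.boundingRect(c),plane(F,*cv2.minEnclosingCircle(c)[0],.165).round(3))
```

```text
opening [ 48.9 -20.3] [48.9 29.4] red [36.8  0.5] term [53.2  4.1]
150 48 48 48 41 37 37 37 36 36 38 36 36 37 35 35 35 36 36 35 35 35 35 35 35 35 36 35 39 37 36 36 34 34 34 34 33 34 33 34 33 41 46 46 46
160 45 82 77 40 33 32 31 31 31 33 32 32 31 31 31 78 107 107 108 107 107 107 31 30 30 30 30 34 31 32 31 28 28 29 29 28 28 29 29 29 42 45 45 46
180 37 37 36 35 28 26 26 26 25 27 25 25 25 25 24 22 23 23 22 23 24 24 23 23 23 23 22 29 24 23 22 21 21 20 20 20 21 21 21 24 40 41 40 40
200 38 35 34 34 26 23 23 23 22 23 22 22 21 21 21 20 20 19 20 19 19 19 19 18 19 19 18 25 16 22 19 17 17 17 16 17 16 22 21 22 23 23 23 22
300 [ 22.7 -12.8]
303 [ 22.7 -10.9]
305 [22.7 -9.6]
340 [22.7 12.5]
343 [22.7 14.4]
346 [22.7 16.3]
top red (221, 120, 10, 10) [0.716 0.284 0.165]
scene red (362, 292, 15, 15) [0.715 0.284 0.165]
```

servo_tool(
  targets=[
    {"xyz":[0.15,0.05,1],"angular":[0,0,0],"claw":5.0},
    {"xyz":[0,0,1.5],"angular":[0,0,0],"claw":5.0},
    {"xyz":[0,0,1],"angular":[0,0,0],"claw":5.0},
    {"xyz":[0,0,0.7],"angular":[0,0,0],"claw":5.0},
    {"xyz":[0,0,0.5],"angular":[0,0,0],"claw":5.0},
    {"xyz":[0,0,0.4],"angular":[0,0,0],"claw":5.0},
    {"xyz":[0,0,0.2],"angular":[0,0,0],"claw":5.0},
    {"xyz":[0,0,0.2],"angular":[0,0,0],"claw":5.0},
    {"xyz":[0,0,0],"angular":[0,0,0],"claw":5.0},
    {"xyz":[0,0,0],"angular":[0,0,0],"claw":5.0},
  ],
)

```text
t: 31.2
eef_pos: [0.587, 0.0663, 0.1098]
ee_rot: [3.141, 0.0, 2.94]
force: [-0.3, 0.2, -0.2]
width: 0.05
gripper_force: 0.0
```

servo_tool(
  targets=[
    {"xyz":[0,0,0],"angular":[0,0,0],"claw":3.5},
    {"xyz":[0,0,0],"angular":[0,0,0],"claw":2.8},
    {"xyz":[0,0,0],"angular":[0,0,0],"claw":2.5},
    {"xyz":[0,0,0],"angular":[0,0,0],"claw":2.3},
    {"xyz":[0,0,0],"angular":[0,0,0],"claw":2.0},
    {"xyz":[0,0,0],"angular":[0,0,0],"claw":2.0},
    {"xyz":[0,0,0],"angular":[0,0,0],"claw":2.0},
  ],
  force=8,
)

```text
t: 31.9
eef_pos: [0.5868, 0.0661, 0.1096]
ee_rot: [-3.141, 0.0, 2.94]
force: [-0.4, -0.4, 1.3]
width: 0.0236
gripper_force: 8.0
```

```bash
python3 m.py
```

```text
32.3 w 23.95 F [-0.68 -1.17  1.68] M [-0.5   0.17 -0.01] [0.5868 0.0662 0.1096] [-3.1415  0.      2.9399] 7.988869920372963
```

servo_tool(
  targets=[
    {"xyz":[0,0,0],"angular":[0,0,0],"claw":2.0},
    {"xyz":[0,0,0],"angular":[0,0,0],"claw":2.0},
    {"xyz":[0,0,-0.2],"angular":[0,0,0],"claw":2.0},
    {"xyz":[0,0,-0.3],"angular":[0,0,0],"claw":2.0},
    {"xyz":[0,0,-0.5],"angular":[0,0,0],"claw":2.0},
    {"xyz":[0,0,-0.5],"angular":[0,0,0],"claw":2.0},
    {"xyz":[0,0,0],"angular":[0,0,0],"claw":2.0},
  ],
  force=30,
)

```text
t: 33.0
eef_pos: [0.5874, 0.0665, 0.1255]
ee_rot: [3.141, 0.001, 2.94]
force: [0.4, -0.5, -2.3]
width: 0.0236
gripper_force: 30.0
```

```bash
python3 m.py
```

```text
33.4 w 23.73 F [-0.22 -0.35 -2.72] M [-0.04 -0.02 -0.02] [0.5868 0.0663 0.1245] [-3.1414e+00 -3.0000e-04  2.9399e+00] 29.95113730430603
```

servo_tool(
  targets=[
    {"xyz":[0,0,-1],"angular":[0,0,0],"claw":2.0},
    {"xyz":[0,0,-1.5],"angular":[0,0,0],"claw":2.0},
    {"xyz":[0,0,-1.5],"angular":[0,0,0],"claw":2.0},
    {"xyz":[0,0,-1.5],"angular":[0,0,0],"claw":2.0},
    {"xyz":[0,0,-2],"angular":[0,0,0],"claw":2.0},
    {"xyz":[0,0,-2],"angular":[0,0,0],"claw":2.0},
    {"xyz":[0,0,-1],"angular":[0,0,0],"claw":2.0},
    {"xyz":[0,0,0],"angular":[0,0,0],"claw":2.0},
  ],
)

```text
t: 34.2
eef_pos: [0.5876, 0.0665, 0.2315]
ee_rot: [3.14, 0.003, 2.94]
force: [-0.9, 0.2, -2.7]
width: 0.0239
gripper_force: 30.0
```

```bash
python3 m.py
```

```text
34.6 w 23.75 F [-0.04 -0.   -2.65] M [-0.01 -0.01 -0.02] [0.5864 0.0662 0.2288] [-3.1409e+00 -1.0000e-03  2.9399e+00] 29.951260685920715
```

servo_tool(
  targets=[
    {"xyz":[0.7,1.34,0],"angular":[0,0,0],"claw":2.0},
    {"xyz":[1.37,2.68,0],"angular":[0,0,0],"claw":2.0},
    {"xyz":[1.37,2.68,0],"angular":[0,0,0],"claw":2.0},
    {"xyz":[1.37,2.68,0],"angular":[0,0,0],"claw":2.0},
    {"xyz":[1.37,2.68,0],"angular":[0,0,0],"claw":2.0},
    {"xyz":[1.37,2.68,0],"angular":[0,0,0],"claw":2.0},
    {"xyz":[1.37,2.68,0],"angular":[0,0,0],"claw":2.0},
    {"xyz":[1.37,2.68,0],"angular":[0,0,0],"claw":2.0},
    {"xyz":[1.37,2.68,0],"angular":[0,0,0],"claw":2.0},
    {"xyz":[1.37,2.68,0],"angular":[0,0,0],"claw":2.0},
    {"xyz":[1.37,2.68,0],"angular":[0,0,0],"claw":2.0},
    {"xyz":[1.37,2.68,0],"angular":[0,0,0],"claw":2.0},
    {"xyz":[0.7,1.34,0],"angular":[0,0,0],"claw":2.0},
    {"xyz":[0,0,0],"angular":[0,0,0],"claw":2.0},
    {"xyz":[0,0,1.5],"angular":[0,0,0],"claw":2.0},
    {"xyz":[0,0,3],"angular":[0,0,0],"claw":2.0},
    {"xyz":[0,0,3],"angular":[0,0,0],"claw":2.0},
    {"xyz":[0,0,1.5],"angular":[0,0,0],"claw":2.0},
    {"xyz":[0,0,0],"angular":[0,0,0],"claw":2.0},
    {"xyz":[0,0,0],"angular":[0,0,0],"claw":2.0},
  ],
)

```text
t: 36.6
eef_pos: [0.4903, 0.4141, 0.14]
ee_rot: [-3.141, 0.0, 2.94]
force: [1.1, 0.8, -1.7]
width: 0.0236
gripper_force: 30.0
```

Run:
```python
from h import *
s=monitor.get_state();print(s['t'],s['eef_pos'],s['ee_rot'],s['width'],s['force'])
# tray rim measured from scene view
f=grab('scene');hsv=cv2.cvtColor(f['color'],cv2.COLOR_BGR2HSV)
m=cv2.inRange(hsv,np.array((100,100,50)),np.array((122,255,255)));k=np.zeros_like(m);k[240:350,405:510]=m[240:350,405:510]
c=max(cv2.findContours(cv2.morphologyEx(k,cv2.MORPH_CLOSE,np.ones((5,5))),0,2)[0],key=cv2.contourArea)
print(cv2.approxPolyDP(c,4,True)[:,0].tolist())
P=np.array([[sx*.080,sy*.0575] for sx,sy in((1,1),(1,-1),(-1,-1),(-1,1))])
a=np.radians(5.2);R=np.array([[np.cos(a),-np.sin(a)],[np.sin(a),np.cos(a)]])
for q in P@R.T+[.489,.414]: print('rim',proj(f,[*q,.032]).round(0),'foot',proj(f,[*q,0]).round(0))
```

```text
36.6 [0.4902881  0.41406032 0.14000972] [-3.14134629e+00  3.76090136e-04  2.93970470e+00] 0.023571629475506596 [ 1.06857867  0.80202891 -1.69060317]
[[446, 263], [423, 313], [468, 334], [488, 279], [478, 276], [451, 292], [448, 284], [457, 269]]
rim [472. 328.] foot [468. 335.]
rim [425. 307.] foot [423. 315.]
rim [446. 263.] foot [444. 271.]
rim [489. 280.] foot [486. 288.]
```

The tray outline predicted from the top view matches the scene contour within 2 px. I lower the battery.

servo_tool(
  targets=[
    {"xyz":[0,0,1],"angular":[0,0,0],"claw":2.0},
    {"xyz":[0,0,2],"angular":[0,0,0],"claw":2.0},
    {"xyz":[0,0,2],"angular":[0,0,0],"claw":2.0},
    {"xyz":[0,0,1],"angular":[0,0,0],"claw":2.0},
    {"xyz":[0,0,0.5],"angular":[0,0,0],"claw":2.0},
    {"xyz":[0,0,0.5],"angular":[0,0,0],"claw":2.0},
    {"xyz":[0,0,0.3],"angular":[0,0,0],"claw":2.0},
    {"xyz":[0,0,0],"angular":[0,0,0],"claw":2.0},
    {"xyz":[0,0,0],"angular":[0,0,0],"claw":2.0},
  ],
)

```text
t: 37.55
eef_pos: [0.4901, 0.4146, 0.067]
ee_rot: [3.141, 0.0, 2.94]
force: [0.4, 0.4, -2.2]
width: 0.0238
gripper_force: 30.0
```

servo_tool(
  targets=[
    {"xyz":[0,0,0.2],"angular":[0,0,0],"claw":2.0},
    {"xyz":[0,0,0.2],"angular":[0,0,0],"claw":2.0},
    {"xyz":[0,0,0.1],"angular":[0,0,0],"claw":2.0},
    {"xyz":[0,0,0],"angular":[0,0,0],"claw":2.0},
    {"xyz":[0,0,0],"angular":[0,0,0],"claw":2.0},
  ],
)

```text
t: 38.05
eef_pos: [0.4899, 0.4143, 0.0615]
ee_rot: [-3.141, -0.0, 2.94]
force: [0.0, -0.2, -2.4]
width: 0.0236
gripper_force: 30.0
```

servo_tool(
  targets=[
    {"xyz":[0,0,0.05],"angular":[0,0,0],"claw":2.0},
    {"xyz":[0,0,0.05],"angular":[0,0,0],"claw":2.0},
    {"xyz":[0,0,0],"angular":[0,0,0],"claw":2.0},
    {"xyz":[0,0,0],"angular":[0,0,0],"claw":2.0},
  ],
)

```text
t: 38.45
eef_pos: [0.49, 0.4144, 0.0606]
ee_rot: [3.141, 0.0, 2.94]
force: [-0.1, -0.2, -1.9]
width: 0.0238
gripper_force: 30.0
```

```bash
python3 m.py
```

```text
38.85 w 23.65 F [-0.31 -0.24 -0.77] M [-0.11  0.03  0.03] [0.49   0.4144 0.0606] [3.1414e+00 1.0000e-04 2.9399e+00] 29.95619773864746
```

Contact is just starting at the expected height. I lower slightly more, release and retreat.

servo_tool(
  targets=[
    {"xyz":[0,0,0.03],"angular":[0,0,0],"claw":2.0},
    {"xyz":[0,0,0],"angular":[0,0,0],"claw":2.0},
    {"xyz":[0,0,0],"angular":[0,0,0],"claw":2.5},
    {"xyz":[0,0,0],"angular":[0,0,0],"claw":2.7},
    {"xyz":[0,0,0],"angular":[0,0,0],"claw":3.2},
    {"xyz":[0,0,0],"angular":[0,0,0],"claw":4.2},
    {"xyz":[0,0,0],"angular":[0,0,0],"claw":4.6},
    {"xyz":[0,0,0],"angular":[0,0,0],"claw":4.6},
    {"xyz":[0,0,-0.5],"angular":[0,0,0],"claw":4.6},
    {"xyz":[0,0,-1.5],"angular":[0,0,0],"claw":4.6},
    {"xyz":[0,0,-3],"angular":[0,0,0],"claw":4.6},
    {"xyz":[0,0,-3],"angular":[0,0,0],"claw":4.6},
    {"xyz":[0,0,-3],"angular":[0,0,0],"claw":4.6},
    {"xyz":[0,0,-3],"angular":[0,0,0],"claw":4.6},
    {"xyz":[0,0,0],"angular":[0,0,0],"claw":4.6},
    {"xyz":[0,0,0],"angular":[0,0,0],"claw":4.6},
  ],
)

```text
t: 40.45
eef_pos: [0.49, 0.4146, 0.2014]
ee_rot: [3.139, 0.001, 2.94]
force: [0.5, -0.8, -0.5]
width: 0.0459
gripper_force: 0.0
```

Run:
```python
from h import *
s=monitor.get_state();print(s['t'],s['eef_pos'],s['width'],s['force'])
f=grab('scene');hsv=cv2.cvtColor(f['color'],cv2.COLOR_BGR2HSV)
# battery dark blob within tray
k=np.zeros((400,640),np.uint8)
m=((hsv[...,2]<75)&(hsv[...,1]<120)).astype(np.uint8)*255;k[235:335,405:510]=m[235:335,405:510]
c=max(cv2.findContours(k,0,2)[0],key=cv2.contourArea);print('battery blob',cv2.boundingRect(c),cv2.contourArea(c))
a=np.radians(-11.45);R=np.array([[np.cos(a),-np.sin(a)],[np.sin(a),np.cos(a)]])
P=np.array([[x,y] for x in(-.0485,.0485) for y in(-.012,.012)])@R.T+[.4895,.4142]
print('expected top px',[proj(f,[*q,.056]).round(0).tolist() for q in P])
# cover on mat
k[:]=0;m=((hsv[...,2]>150)&(hsv[...,1]<50)).astype(np.uint8)*255;k[150:210,185:260]=m[150:210,185:260]
c=max(cv2.findContours(k,0,2)[0],key=cv2.contourArea);print('cover',cv2.boundingRect(c),cv2.contourArea(c),proj(f,[.498,-.42,.04]))
```

```text
40.45 [0.48999085 0.41458753 0.20140293] 0.04586341354433414 [ 0.48028091 -0.84717486 -0.47885085]
battery blob (442, 276, 33, 38) 376.0
expected top px [[467.0, 274.0], [475.0, 279.0], [444.0, 296.0], [453.0, 302.0]]
cover (200, 165, 40, 28) 492.0 [219.40156405 175.1882871 ]
```

The battery blob is where an upright battery should be, the cover is on the mat, and the hand is clear. I hand in.

```bash
python3 -c "
from station import order
print(order.job_done())"
```

```text
the job is handed in; nothing more can be done
None
```

I handed the job in at about 40 s; by my last camera check the cover stands on the green mat and the flat battery upright in the blue tray, but the hand-in gave no verdict.

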